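Tip a drawer front over onto the sanding board

ROBOT

A 6-joint arm with a two-finger parallel gripper is mounted at the origin on the work surface. World frame = base frame: x ahead of the robot, y to its left, z up, the work surface at z = 0. Lengths are in m, angles in degrees, forces in N, time in s.
With the tool pointing down it reaches from about 0.375 to 0.9 m from the base axis. Payload 3.1 kg.
Tool frame: the origin (TCP) lies on the centre line of the jaws, within the pads' length; the fingertips stand 8 mm ahead of it and the grasp point (between the pads) lies 11 mm behind it; y points along the fingers, x is the direction in which the jaws open and shut, and the axes are right-handed (so a half turn about y gives the same grasp; the last joint's range is limited). The gripper opens to 85 mm and grips with 20 to 120 N. Pads are 22 mm wide; open, the fingers measure 114 mm over their backs; the gripper's body (76 mm by 85 mm) begins 54 mm behind the grasp point. The pads swing forward as they close: fully open they stand 13 mm farther back than shut.
Start: joints at [65.403, 30.224, 82.088, -0, 67.689, -10.227], TCP at [0.155, 0.605, 0.239] pointing down, gripper open.
Joint ranges: [-176.69, 176.69], [-43.24, 126.21], [12.49, 139.97], [-82, 262], [0, 151.66], [-163.58, 163.58]. Speed limits (degrees/s): [159.86, 159.86, 180, 180, 180, 180].

INTERFACE

Orientations are given as [roll, pitch, yaw] about the fixed x, y, z axes, in that order (R = Rz(yaw) Ry(pitch) Rx(roll)).
In Python, from plant import r, eyes, order gives the robot as it stands.
- The arm moves only by the tool servo_tool, never from a script. Its argument "motion" is a list that holds one entry, the list of rows, each a list of 7 numbers: the shift along the world's x, y, z in m, then the turn, a rotation vector about the world's x, y, z in degrees, then the finger opening in m, from 0 to 0.0854. A call has 1 to 20 rows; each row is the pose to reach, as a shift and turn from the pose commanded when the call began; what a row does not reach only later rows make up. A row lasts 1/10 s, in which the tool goes at most 50 mm and 8.59 degrees, less where a joint would pass 70% of its speed; a pose out of reach is approached as far as the arm can. A call with a gripper value outside its range is refused whole. The fingers move at their own pace and stop on an object; the grip force is fixed at half the most. Time passes only in rows, so rows that repeat a pose let the fingers close. It gives the time, the measured TCP pose, the force and the opening at its end, in the units of the state.
- r.get_obs(): the state, without advancing time (a new reading comes with each control period).
- eyes.camera(name): name is "scene" or "side" or "wrist"; returns the picture (420x560x3 uint8, red, green, blue); there is no depth.
- eyes.camera_model(name): a dict with "vertical_fov" (degrees; the focal length in pixels is half the picture's height over the tangent of half this angle, whatever the lens; pixels are square), "cx", "cy" (the principal point, pixels), "eye" and "attitude" of the camera in the world; the wrist camera has in their place "hand_eye" (4x4, takes a point from camera to tool coordinates, whose origin is the TCP and whose axes are the tool frame's). Camera axes: x right, y down, z forward; pixel columns grow to the right and rows downward; lengths in m; the calibration is good to about 2 mm. A picture is of the moment at which its call begins: read the wrist's pose just before it. camera_model takes no time and is no camera call.
- order.finish_job(): hands the job in, once; it reports no verdict.
The state is a dict: "time_s": time; "qpos": joint angles; "dq": joint speeds; "tau": joint torques, N m; "tool_pos": TCP position; "tool_rot": TCP orientation; "contact_force": force on the tool from outside, world axes, zero at the start; "moment": the same for the moment, N m; "grip_width": finger opening in m.
Only numpy, scipy, OpenCV 4.12 (cv2) and the standard library are available. Lean on these libraries where they do the work, as an engineer would, in place of code of your own. Each camera call takes 0.05 s, during which the arm holds its last target.

TASK

The small wooden drawer front in front of the sanding board lies show face down. Without gripping it or picking it up, push it against the sanding board's front edge until it tips up on that edge and flops over onto the cork, show face up, then push it on until it sits squarely against the back stop, ready for sanding. Leave the other things on and around the board where they are.

Things in the scene. Friction and masses are not known exactly. Their poses are not given: they have to be found in the camera images.
- drawer_front: the light wooden drawer front to turn over, 90 mm (its x) by 140 mm (its y) by 16 mm, about 0.12 kg. Origin: centre of the show face (on the bench at the start). z points out of its plain flat back: up at the start, down when turned. Starts 10 to 50 mm clear of the sanding board, x pointing at the board within 0.2 rad. Show face: raised field 54 x 104 mm, 2.5 mm proud, then a bevel to the lip
- front_lead (a point): middle of the drawer front's long edge that faces the sanding board at the start, 12.5 mm above the bench (half way up the lip). It tips about this edge, which friction keeps at the board's front edge while the other rises on an arc, and so ends on the robot's side. The lip is a square edge all round, 9 to 16 mm above the origin, overhanging the field by 18 mm
- front_trail (a point): middle of the drawer front's opposite long edge, on the robot's side at the start, 90 mm from front_lead, 12.5 mm above the bench; it ends at the back stop
- sanding_board: the sanding board, screwed down: 150 mm deep (its x), 340 mm wide (its y). Origin: at bench height under the middle of its front edge; x points away from the robot, z up. The front edge is an upright face 14 mm high at x = 0; the cork top, 14 mm above the bench, runs to x = 125 mm, where the back stop stands: a dark wooden strip, full width, 6 mm above the cork
- sanding_block: sanding block: wooden block 100 x 55 x 30 mm with brown abrasive on its sole, lying flat on the cork of the sanding board near its left (+y) end, clear of the drawer front's way. Origin: centre of its underside
- drawer_knob: turned dark wooden drawer knob, 34 mm across, 28 mm tall, standing on the bench in front of the sanding board, to the left of the drawer front. Origin: centre of its foot
- wax_tin: round flat tin with a yellow lid, 79 mm across, 32 mm tall, on the bench in front of the sanding board, to the right of the drawer front. Origin: centre of its underside
- glue_bottle: white glue bottle with an orange nozzle, 60 mm across, 168 mm tall, standing at the back right of the bench. Origin: centre of its underside
- mallet: joiner's wooden mallet lying on its side at the left; head 62 x 125 x 75 mm, 300 mm long over all. Origin: on the bench below the handle, about 115 mm from the middle of the head
- finished_front: a second, already finished drawer front of the same size, lying show face up on the bench at the right; not the one to turn. Origin: centre of its underside
Mind the look-alikes: they are no part of the job. What is shaped like the drawer_front but turquoise is not meant.

How it is judged (in metres and radians):
On the way, in this order (a step that is already met when the one before it is completed fails the run):
1. the drawer front is tipped up (its back at least 35 degrees from level) with its leading edge low against the board's front edge (angle between drawer_front's own z axis and vertical between 0.6 and 2 rad and x of front_lead in the frame of sanding_board between -0.04 and 0.02 m and height (world z) of front_lead below 0.03 m), for 0.1 s.
2. it has flopped over and lies at rest on the board, show face up (angle between drawer_front's own z axis and vertical above 2.95 rad and height (world z) of each of front_lead, front_trail below 0.028 m and x of front_trail in the frame of sanding_board above 0.04 m and linear speed of drawer_front below 0.03 m/s), for 0.2 s.
At the end, for the whole second after the job is handed in: the drawer front lies flat and still on the cork, show face up, wholly on the board (its middle within 100 mm of the board's middle along the stop), its far long edge within 4 mm of the back stop and square to it within 0.06 rad (angle between drawer_front's own z axis and vertical above 3.06 rad and height (world z) of front_lead between 0.013 and 0.023 m and height (world z) of front_trail between 0.013 and 0.023 m and x of front_trail in the frame of sanding_board between 0.121 and 0.128 m and y of drawer_front in the frame of sanding_board between -0.1 and 0.1 m and angle between the x axis of drawer_front and the x axis of sanding_board, either way round below 0.06 rad and linear speed of drawer_front below 0.01 m/s and angular speed of drawer_front below 0.1 rad/s); the robot touches nothing.
It fails at once if the drawer front is lifted: its leading edge, on which it should tip, rises more than 45 mm above the bench (height (world z) of front_lead above 0.045 m).
It fails at once if another thing on the bench or the board is moved more than 20 mm or knocked over (distance of any of sanding_block, drawer_knob, wax_tin, glue_bottle, mallet, finished_front from where it was at the start of the episode above 0.02 m or angle between any of sanding_block, drawer_knob, wax_tin, glue_bottle, mallet's own z axis and vertical above 0.3 rad).
It also fails if it takes over 45 s, if anything falls off the work surface, if the arm or the gripper's body presses on something with over 40 N, if the wrist force passes 120 N, or if a joint passes its speed limit or range.

## Working session

There is one attempt and no reset: what is moved stays moved. The work goes in short steps, Python scripts to look and compute and a tool call to move; the robot and the scene stay as the last step left them, time stands still between calls to the robot, and variables do not carry over. Pictures are saved under pics/ and viewed, and the job is handed in when it is done.

Besides the shell and the picture viewer there is one more tool, called as a command line: name --argument value ..., lists and objects as JSON in quotes. servo_tool: Moves the arm, as the interface text tells. Its arguments: {"type":"object","properties":{"motion":{"type":"array","items":{"type":"array","items":{"type":"array","items":{"type":"number"}}}}},"required":["motion"]}

```bash
mkdir -p pics; ls
python3 - <<'E'
from plant import r, eyes, order
import cv2
print(r.get_obs())
for n in ["scene","side","wrist"]:
    print(n,eyes.camera_model(n))
    cv2.imwrite(f"pics/{n}0.png",cv2.cvtColor(eyes.camera(n),cv2.COLOR_RGB2BGR))
E
```

```text
pics
{'time_s': 0.0, 'qpos': array([ 6.54044360e+01,  3.02782376e+01,  8.21557783e+01,  1.52807827e-03,
        6.76880012e+01, -1.02285128e+01]), 'dq': array([ 0.02897702, -0.12553924, -0.04292746, -0.01886249, -0.03455351,
        0.01260943]), 'tau': array([-3.58295501e-04, -4.42351520e+01, -1.78021038e+01, -2.05556817e-04,
        8.51284247e-03,  5.39442283e-06]), 'tool_pos': array([0.15477101, 0.60482753, 0.23834477]), 'tool_rot': array([-89.97694285,   0.11982715,  75.63239121]), 'contact_force': array([ 0.34311004,  0.68188662, -0.37326321]), 'moment': array([0.05999774, 0.10334821, 0.03591333]), 'grip_width': 0.08537915258425663}
scene {'vertical_fov': 56.20669171317654, 'cx': 274.76557755275496, 'cy': 211.48718245134413, 'eye': array([1.09921419, 0.18510313, 1.05679734]), 'attitude': array([-147.19124243,   -0.71979192,  110.8309567 ])}
side {'vertical_fov': 44.11289272157722, 'cx': 277.0567758318987, 'cy': 211.7148525482951, 'eye': array([-0.24307932, -0.98373786,  0.74738075]), 'attitude': array([-120.37180869,    0.4922183 ,  -38.10886226])}
wrist {'vertical_fov': 69.74552394684686, 'cx': 284.3269875128286, 'cy': 210.20474955641572, 'hand_eye': array([[ 9.99999445e-01,  5.72065267e-04, -8.85079205e-04,
         9.72398646e-06],
       [ 1.02361627e-03, -3.27487525e-01,  9.44854948e-01,
        -1.35690194e-01],
       [ 2.50666300e-04, -9.44855330e-01, -3.27487929e-01,
         8.44090866e-02],
       [ 0.00000000e+00,  0.00000000e+00,  0.00000000e+00,
         1.00000000e+00]])}
```

View pics/scene0.png

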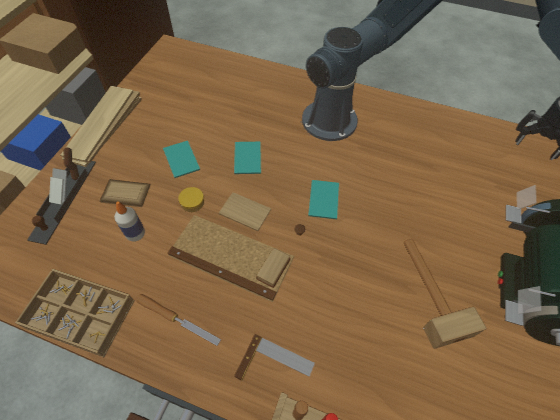

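View pics/side0.png

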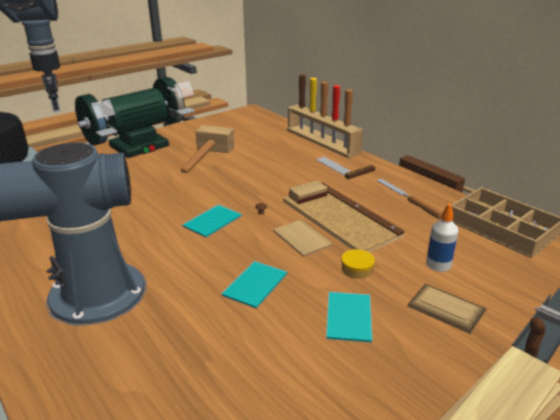

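View pics/wrist0.png

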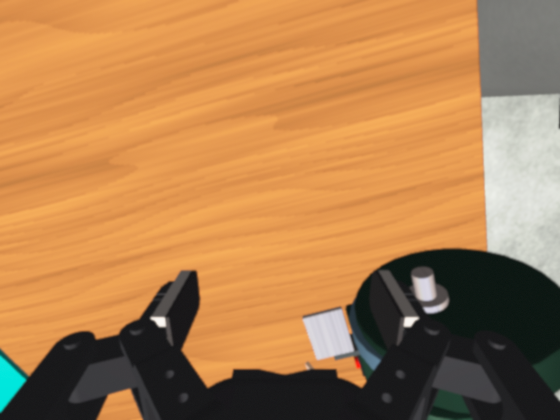

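Candidates in the scene view: a plain light front at (245,211), a framed finished_front at (125,192), and turquoise look-alikes at (181,158), (247,157) and (324,198). I choose (245,211), the plain back-up one in front of the board, and check it in a close crop.

Run:
```python
import cv2
a=cv2.imread("pics/scene0.png")[175:305,150:310]
cv2.imwrite("pics/cs.png",cv2.resize(a,None,fx=4.6,fy=4.6,interpolation=cv2.INTER_CUBIC))
a=cv2.imread("pics/side0.png")[170:280,240:410]
cv2.imwrite("pics/cd.png",cv2.resize(a,None,fx=4.6,fy=4.6,interpolation=cv2.INTER_CUBIC))
```

```text
(no output)
```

View pics/cs.png

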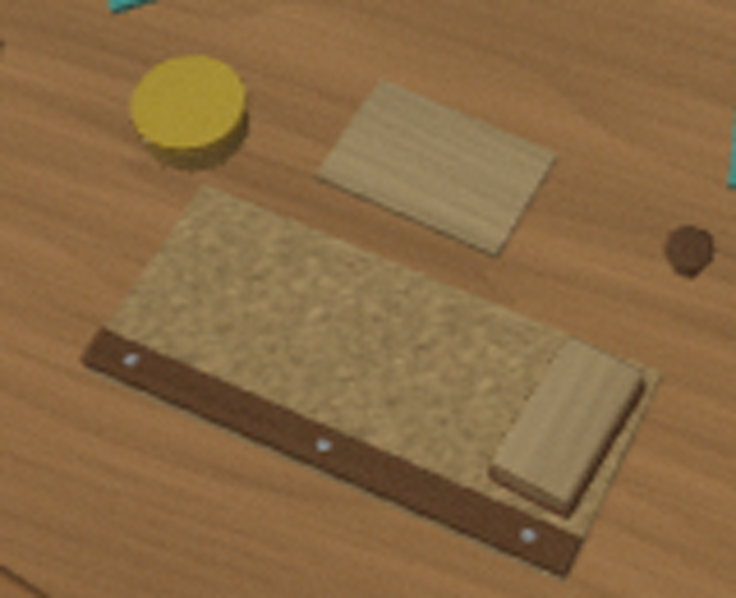

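View pics/cd.png

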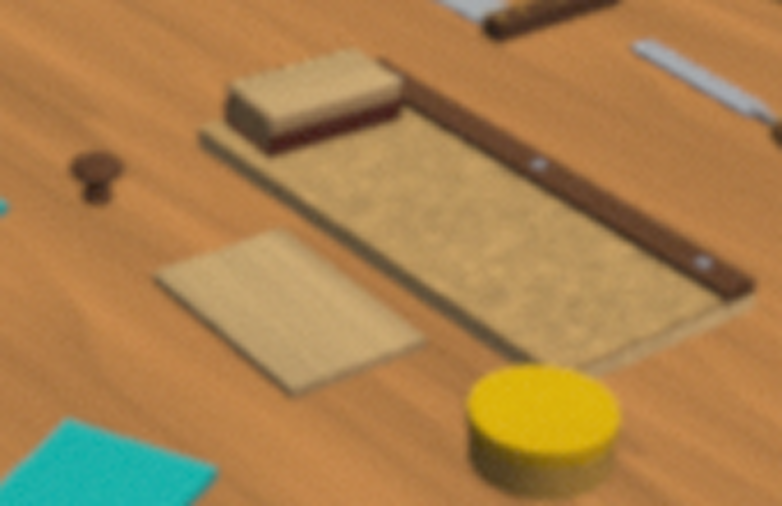

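The crop shows a plain, flat-backed front at scene crop (437,167). It's the target, with the knob to its left and the tin to its right. Next I compute poses.

```bash
cat > h.py <<'E'
import numpy as np, cv2
from scipy.spatial.transform import Rotation as Ro
def cam(m):
    f=210/np.tan(np.radians(m["vertical_fov"]/2))
    K=np.array([[f,0,m["cx"]],[0,f,m["cy"]],[0,0,1]])
    return K,Ro.from_euler("xyz",m["attitude"],degrees=True).as_matrix(),np.array(m["eye"])
def wristcam(m,obs):
    f=210/np.tan(np.radians(m["vertical_fov"]/2))
    K=np.array([[f,0,m["cx"]],[0,f,m["cy"]],[0,0,1]])
    T=np.eye(4);T[:3,:3]=Ro.from_euler("xyz",obs["tool_rot"],degrees=True).as_matrix();T[:3,3]=obs["tool_pos"]
    T=T@m["hand_eye"]; return K,T[:3,:3],T[:3,3]
def onplane(c,px,z):
    K,R,e=c
    d=R@np.linalg.inv(K)@np.r_[px,1.]
    return e+d*(z-e[2])/d[2]
def proj(c,P):
    K,R,e=c; q=K@R.T@(np.asarray(P)-e); return q[:2]/q[2]
def crop(p,off): return (np.array(p)+.5)/4.6-.5+np.array(off)
E
python3 - <<'E'
from plant import eyes
from h import *
np.set_printoptions(precision=4,suppress=True)
S=cam(eyes.camera_model("scene"));D=cam(eyes.camera_model("side"))
def go(c,off,pts,z,lab):
    w=np.array([onplane(c,crop(p,off),z)[:2] for p in pts]); print(lab,w.tolist() if 0 else w); return w
def edges(w):
    for i in range(len(w)):
        d=w[(i+1)%len(w)]-w[i]; print("  len %.4f ang %.2f"%(np.hypot(*d),np.degrees(np.arctan2(d[1],d[0]))))
    print("  c",w.mean(0))
so=(150,175);do=(240,170)
edges(go(S,so,[(385,82),(555,154),(497,254),(318,176)],.016,"front S"))
edges(go(D,do,[(278,228),(155,275),(295,393),(425,342)],.016,"front D"))
edges(go(S,so,[(209,187),(660,374),(565,577),(83,363)],.014,"board S"))
edges(go(D,do,[(202,134),(565,372),(752,298),(385,60)],.014,"board D"))
go(S,so,[(190,103)],.032,"tin S");go(D,do,[(544,412)],.032,"tin D")
go(S,so,[(690,245)],.028,"knob S");go(D,do,[(98,166)],.028,"knob D")
edges(go(S,so,[(588,340),(645,375),(570,512),(490,470)],.044,"block S"))
E
```

```text
front S [[ 0.4475 -0.1929]
 [ 0.4606 -0.0591]
 [ 0.5487 -0.0663]
 [ 0.536  -0.2032]]
  len 0.1343 ang 84.41
  len 0.0884 ang -4.65
  len 0.1374 ang -95.29
  len 0.0891 ang 173.36
  c [ 0.4982 -0.1304]
front D [[ 0.5461 -0.0688]
 [ 0.4576 -0.0642]
 [ 0.4438 -0.2034]
 [ 0.5307 -0.2113]]
  len 0.0886 ang 177.03
  len 0.1399 ang -95.67
  len 0.0873 ang -5.19
  len 0.1433 ang 83.84
  c [ 0.4946 -0.1369]
board S [[ 0.5698 -0.269 ]
 [ 0.592   0.0638]
 [ 0.7398  0.0555]
 [ 0.7181 -0.283 ]]
  len 0.3336 ang 86.19
  len 0.1481 ang -3.22
  len 0.3392 ang -93.68
  len 0.1489 ang 174.62
  c [ 0.6549 -0.1082]
board D [[ 0.5853  0.052 ]
 [ 0.5716 -0.2774]
 [ 0.7068 -0.2923]
 [ 0.7451  0.0548]]
  len 0.3297 ang -92.39
  len 0.1360 ang -6.27
  len 0.3491 ang 83.71
  len 0.1598 ang -179.01
  c [ 0.6522 -0.1157]
tin S [[ 0.5225 -0.3046]]
tin D [[ 0.5171 -0.3131]]
knob S [[0.5026 0.0526]]
knob D [[0.4951 0.0407]]
block S [[ 0.6006  0.0173]
 [ 0.6106  0.0589]
 [ 0.7117  0.0476]
 [ 0.704  -0.0068]]
  len 0.0428 ang 76.46
  len 0.1017 ang -6.34
  len 0.0550 ang -98.03
  len 0.1062 ang 166.89
  c [0.6567 0.0292]
```

servo_tool --motion '[[[0.035, -0.026, 0.01, 0, 0, -8.5, 0.085], [0.07, -0.052, 0.02, 0, 0, -17, 0.085], [0.105, -0.078, 0.03, 0, 0, -25.5, 0.085], [0.14, -0.104, 0.03, 0, 0, -34, 0.085], [0.175, -0.13, 0.03, 0, 0, -42.5, 0.085], [0.21, -0.156, 0.03, 0, 0, -51, 0.085], [0.245, -0.182, 0.03, 0, 0, -59.5, 0.085], [0.28, -0.208, 0.03, 0, 0, -68, 0.085], [0.315, -0.234, 0.03, 0, 0, -76.5, 0.085], [0.345, -0.26, 0.03, 0, 0, -85, 0.085], [0.345, -0.307, 0.03, 0, 0, -93.5, 0.085], [0.345, -0.354, 0.03, 0, 0, -102, 0.085], [0.345, -0.401, 0.03, 0, 0, -110.5, 0.085], [0.34, -0.448, 0.03, 0, 0, -119, 0.085], [0.34, -0.495, 0.03, 0, 0, -127.5, 0.085], [0.34, -0.542, 0.03, 0, 0, -136, 0.085], [0.335, -0.589, 0.03, 0, 0, -144.5, 0.085], [0.33, -0.636, 0.03, 0, 0, -153, 0.085], [0.325, -0.683, 0.03, 0, 0, -161.5, 0.085], [0.325, -0.73, 0.03, 0, 0, -170, 0.085]]]'

```text
time_s: 2.15
tool_pos: [0.4789, -0.1261, 0.2692]
tool_rot: [-90.1, 0.0, -94.7]
contact_force: [1.5, 0.1, -0.4]
grip_width: 0.085
```

servo_tool --motion '[[[0, 0, 0, 0, 0, 0, 0.085], [0, 0, 0, 0, 0, 0, 0.085], [0, 0, 0, 0, 0, 0, 0.085]]]'

```text
time_s: 2.45
tool_pos: [0.4796, -0.1235, 0.269]
tool_rot: [-90.1, 0.1, -94.3]
contact_force: [-0.5, 0.3, 0.8]
grip_width: 0.0852
```

Run:
```python
from plant import r, eyes
import cv2,pickle
o=r.get_obs();print(o["tool_pos"],o["tool_rot"],o["qpos"],o["time_s"])
w=eyes.camera("wrist");pickle.dump(o,open("ow1.pkl","wb"))
w=cv2.cvtColor(w,cv2.COLOR_RGB2BGR);cv2.imwrite("pics/w1raw.png",w)
cv2.imwrite("pics/w1.png",cv2.resize(w,(800,600),interpolation=cv2.INTER_CUBIC))
```

```text
[ 0.47960078 -0.12349909  0.26899394] [-9.00662876e+01  5.86403413e-02 -9.42943145e+01] [-2.74086480e+01  1.80499778e+01  9.81983602e+01  3.10969050e-02
  6.38356518e+01  6.68719000e+01] 2.45
```

View pics/w1.png

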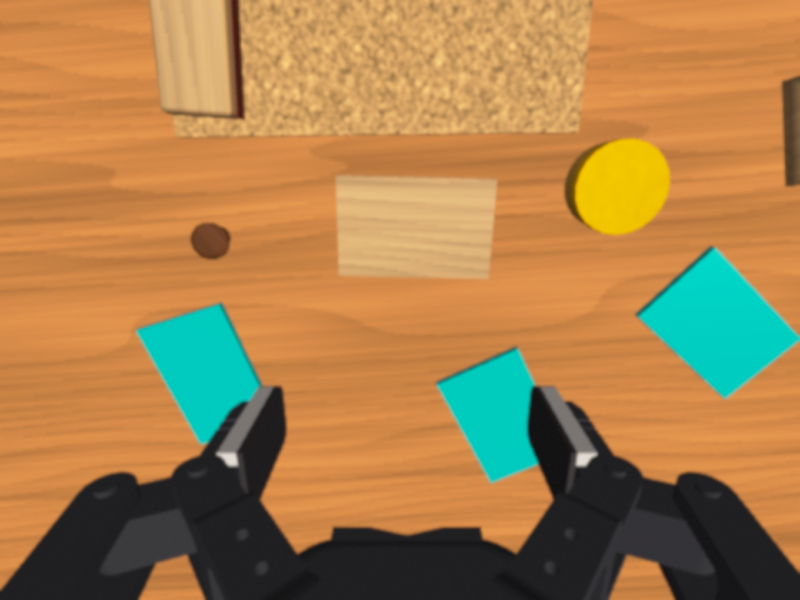

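The wrist view shows the front's corners at about (337,176), (497,180), (489,278) and (339,274). The board's front edge runs (177,137)–(580,132), with the knob at (210,240) and the tin at (620,187).

Run:
```python
from plant import eyes
from h import *
import pickle
np.set_printoptions(precision=4,suppress=True)
o=pickle.load(open("ow1.pkl","rb"));W=wristcam(eyes.camera_model("wrist"),o)
s=0.7
def go(pts,z,lab):
    w=np.array([onplane(W,(np.array(p)+.5)*s-.5,z)[:2] for p in pts]);print(lab);print(w)
    for i in range(len(w)-1):
        d=w[i+1]-w[i]; print("  len %.4f ang %.2f"%(np.hypot(*d),np.degrees(np.arctan2(d[1],d[0]))))
    return w
w=go([(337,176),(497,180),(489,278),(339,274),(337,176)],.016,"front");print(w[:4].mean(0))
go([(177,137),(580,132),(593,0)],.014,"board edge")
go([(622,187)],.032,"tin");go([(210,239)],.026,"knob");go([(241,118),(163,108)],.044,"block")
```

```text
front
[[ 0.548  -0.0684]
 [ 0.5343 -0.2069]
 [ 0.4459 -0.1989]
 [ 0.4603 -0.059 ]
 [ 0.548  -0.0684]]
  len 0.1392 ang -95.66
  len 0.0887 ang 174.83
  len 0.1406 ang 84.13
  len 0.0882 ang -6.09
[ 0.4971 -0.1333]
board edge
[[ 0.5897  0.0633]
 [ 0.5682 -0.2775]
 [ 0.6632 -0.2821]]
  len 0.3415 ang -93.62
  len 0.0951 ang -2.76
tin
[[ 0.522  -0.3083]]
knob
[[0.5035 0.0492]]
block
[[ 0.5976 -0.0043]
 [ 0.609   0.054 ]]
  len 0.0594 ang 78.87
```

Run:
```python
from plant import eyes
from h import *
import pickle
np.set_printoptions(precision=4,suppress=True)
o=pickle.load(open("ow1.pkl","rb"));W=wristcam(eyes.camera_model("wrist"),o)
for p in [(437,383),(517,347),(493,481),(137,330),(221,304)]:
    print(p,onplane(W,(np.array(p)+.5)*.7-.5,.003))
# fingertip: project tool points
K,R,e=W
T=Ro.from_euler("xyz",o["tool_rot"],degrees=True).as_matrix()
for x in(-.0427,.0427):
  for y in(-.02,-.005,.008):
    for z in(-.011,.011):
      q=proj(W,o["tool_pos"]+T@[x,y,z]); print(x,y,z,(q+.5)/.7-.5)
b=cv2.imread("pics/w1raw.png")[255:345,140:440]
cv2.imwrite("pics/tips.png",cv2.resize(b,None,fx=2.6,fy=2.6,interpolation=cv2.INTER_CUBIC))
```

```text
(437, 383) [ 0.3304 -0.145   0.003 ]
(517, 347) [ 0.3661 -0.229   0.003 ]
(493, 481) [ 0.1972 -0.2029  0.003 ]
(137, 330) [0.4138 0.1545 0.003 ]
(221, 304) [0.435  0.0638 0.003 ]
-0.0427 -0.02 -0.011 [275.1263 461.0168]
-0.0427 -0.02 0.011 [268.0621 402.5281]
-0.0427 -0.005 -0.011 [287.1133 432.6573]
-0.0427 -0.005 0.011 [281.3128 378.4083]
-0.0427 0.008 -0.011 [295.8554 411.975 ]
-0.0427 0.008 0.011 [290.8944 360.967 ]
0.0427 -0.02 -0.011 [536.7275 460.8787]
0.0427 -0.02 0.011 [543.7718 402.4239]
0.0427 -0.005 -0.011 [524.7434 432.5492]
0.0427 -0.005 0.011 [530.5269 378.3295]
0.0427 0.008 -0.011 [516.0025 411.8864]
0.0427 0.008 0.011 [520.9483 360.9046]
```

View pics/tips.png

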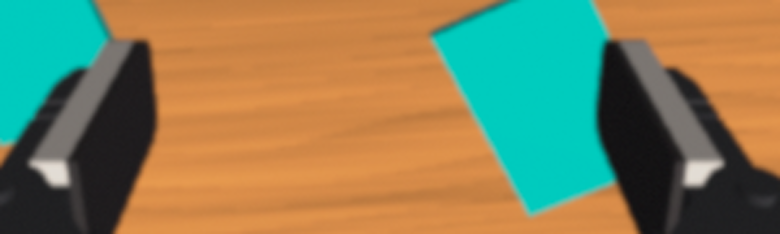

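servo_tool --motion '[[[-0.01, 0, -0.02, -0.3, -4, 0.1, 0.085], [-0.02, 0, -0.05, -0.6, -9, 0.2, 0.085], [-0.03, -0.001, -0.08, -0.9, -14, 0.3, 0.085], [-0.045, -0.002, -0.11, -1.2, -19, 0.4, 0.085], [-0.06, -0.003, -0.14, -1.6, -25, 0.6, 0.085], [-0.068, -0.003, -0.175, -1.6, -25, 0.6, 0.085], [-0.068, -0.003, -0.209, -1.6, -25, 0.6, 0.085], [-0.068, -0.003, -0.209, -1.6, -25, 0.6, 0.085], [-0.068, -0.003, -0.209, -1.6, -25, 0.6, 0.085]]]'

```text
time_s: 3.4
tool_pos: [0.4529, -0.1036, 0.1273]
tool_rot: [-63.3, 3.3, -91.6]
contact_force: [0.5, 0.1, -1.0]
grip_width: 0.0849
```

Run:
```python
from plant import r, eyes
import cv2
o=r.get_obs();print(o["tool_pos"],o["tool_rot"],o["qpos"],o["contact_force"])
from h import *
T=Ro.from_euler("xyz",o["tool_rot"],degrees=True).as_matrix();print(T.round(3))
a=cv2.cvtColor(eyes.camera("side"),cv2.COLOR_RGB2BGR)[150:290,200:380]
cv2.imwrite("pics/s2.png",cv2.resize(a,None,fx=4.2,fy=4.2,interpolation=cv2.INTER_CUBIC))
```

```text
[ 0.45287857 -0.10362077  0.12727314] [-63.30810321   3.32496158 -91.59991726] [-38.49963624  28.59065243 129.14363296  83.70588834  18.24180084
 -26.23161136] [ 0.54496973  0.11388958 -1.0192902 ]
[[-0.028  0.45   0.892]
 [-0.998  0.039 -0.051]
 [-0.058 -0.892  0.448]]
```

View pics/s2.png

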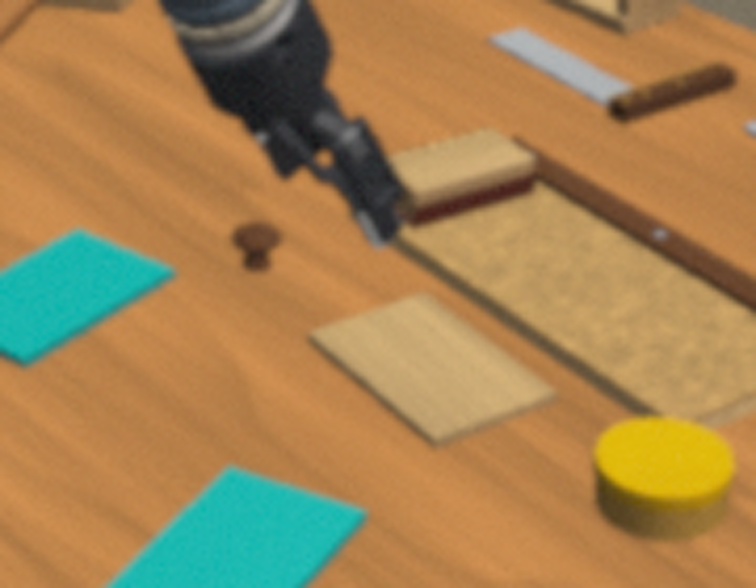

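The 25° tilt is out of reach this close to the base, so I back off to a vertical tool.

servo_tool --motion '[[[0.05, 0, 0.05, 0.5, 8, -0.2, 0.085], [0.068, 0.003, 0.08, 1, 16, -0.4, 0.085], [0.068, 0.003, 0.1, 1.6, 25, -0.6, 0.085], [0.068, 0.003, 0.1, 1.6, 25, -0.6, 0.085], [0.068, 0.003, 0.1, 1.6, 25, -0.6, 0.085], [0.068, 0.003, 0.1, 1.6, 25, -0.6, 0.085]]]'

```text
time_s: 4.05
tool_pos: [0.5186, -0.0942, 0.2182]
tool_rot: [-77.5, 7.7, -90.5]
contact_force: [1.4, 1.0, -0.7]
grip_width: 0.0851
```

Run:
```python
from plant import r, eyes
o=r.get_obs();print(o["tool_pos"],o["tool_rot"],o["qpos"],o["contact_force"])
```

```text
[ 0.51862341 -0.09418529  0.21820377] [-77.47626597   7.68392426 -90.51816798] [-29.61052339  21.3149596  105.13000933  17.33092006  47.46161548
  50.66435153] [ 1.38116105  0.98411904 -0.65828243]
```

```bash
cat > d.py <<'E'
from plant import r
from h import *
import sys
# usage: d.py bx by z tilt(deg, + = fingers toward robot)  -> shift & rotvec from measured pose
BM=np.array([.579,-.107]);ya=np.radians(-3.6)
xb=np.array([np.cos(ya),np.sin(ya)]);yb=np.array([-np.sin(ya),np.cos(ya)])
np.set_printoptions(precision=4,suppress=True)
o=r.get_obs();p=o["tool_pos"];R=Ro.from_euler("xyz",o["tool_rot"],degrees=True)
bp=p[:2]-BM;print("t",o["time_s"],"tcp board",bp@xb,bp@yb,p[2],"F board",o["contact_force"][:2]@xb,o["contact_force"][:2]@yb,o["contact_force"][2],"q",o["qpos"].round(1))
Rn=Ro.from_euler("xyz",[-90,0,-93.6],degrees=True)
d=R.as_matrix()[:,1];db=np.array([d[:2]@xb,d[:2]@yb,d[2]])
print("tilt",np.degrees(np.arctan2(-db[0],-db[2])), "dir",db)
if len(sys.argv)>1:
    bx,by,z,t=map(float,sys.argv[1:5])
    tgt=np.r_[BM+bx*xb+by*yb,z]
    Rt=Ro.from_rotvec(np.radians(t)*np.r_[yb,0])*Rn
    print("world",tgt,"shift",tgt-p,"rotvec",(Rt*R.inv()).as_rotvec(degrees=True))
E
python3 d.py -.150 -.031 .1 -5
```

```text
t 4.05 tcp board -0.061062095564283166 0.00899834896085391 0.21820376893108942 F board 1.3166423001765428 1.0689009263218725 -0.6582824300616648 q [-29.6  21.3 105.1  17.3  47.5  50.7]
tilt -12.219514350914483 dir [ 0.2095  0.142  -0.9674]
world [ 0.4273 -0.1285  0.1   ] shift [-0.0913 -0.0343 -0.1182] rotvec [-7.3986  7.7839 -2.5683]
```

servo_tool --motion '[[[0, 0, 0, -3.7, 3.9, -1.3, 0.085], [0, 0, 0, -7.4, 7.8, -2.6, 0.085], [-0.02, -0.01, 0, -7.4, 7.8, -2.6, 0.085], [-0.04, -0.02, 0, -7.4, 7.8, -2.6, 0.085], [-0.06, -0.03, -0.02, -7.4, 7.8, -2.6, 0.085], [-0.09, -0.034, -0.05, -7.4, 7.8, -2.6, 0.085], [-0.091, -0.034, -0.09, -7.4, 7.8, -2.6, 0.085], [-0.091, -0.034, -0.118, -7.4, 7.8, -2.6, 0.085], [-0.091, -0.034, -0.118, -7.4, 7.8, -2.6, 0.085]]]'

```text
time_s: 4.95
tool_pos: [0.4272, -0.1274, 0.0973]
tool_rot: [-85.0, 0.3, -93.5]
contact_force: [0.8, 0.2, 0.1]
grip_width: 0.0851
```

```bash
python3 d.py -.150 -.031 .04 -8
```

```text
t 4.95 tcp board -0.15021986094012538 -0.029869944176462302 0.0972544248002344 F board 0.8102340304378444 0.2371943788060105 0.06158532993809315 q [-32.9  30.8 118.    6.   27.1  55.4]
tilt -5.035746050291718 dir [ 0.0878  0.0055 -0.9961]
world [ 0.4273 -0.1285  0.04  ] shift [ 0.0001 -0.0011 -0.0573] rotvec [-0.4888 -2.9392 -0.1081]
```

servo_tool --motion '[[[0, 0, -0.025, -0.2, -1.5, 0, 0.085], [0, -0.001, -0.05, -0.5, -3, -0.1, 0.085], [0, -0.001, -0.077, -0.5, -3, -0.1, 0.085], [0, -0.001, -0.077, -0.5, -3, -0.1, 0.085]]]'

```text
time_s: 5.35
tool_pos: [0.4292, -0.1292, 0.0214]
tool_rot: [-81.7, -0.0, -93.6]
contact_force: [-0.7, 0.1, -0.0]
grip_width: 0.0852
```

```bash
python3 d.py -.150 -.031 .0 -8
python3 - <<'E'
from plant import eyes
import cv2
a=cv2.cvtColor(eyes.camera("side"),cv2.COLOR_RGB2BGR)[150:290,200:380]
cv2.imwrite("pics/s3.png",cv2.resize(a,None,fx=4.2,fy=4.2,interpolation=cv2.INTER_CUBIC))
E
```

```text
t 5.35 tcp board -0.14807715434630342 -0.03157044718917174 0.021427327554083532 F board -0.7057249031499752 0.045172132997293814 -0.022780162186836705 q [-33.9  41.4 121.9  23.9  10.3  36.5]
tilt -8.322412973665209 dir [ 0.1447 -0.0005 -0.9895]
world [ 0.4273 -0.1285  0.    ] shift [-0.0019  0.0007 -0.0214] rotvec [0.043  0.3204 0.0278]
```

View pics/s3.png

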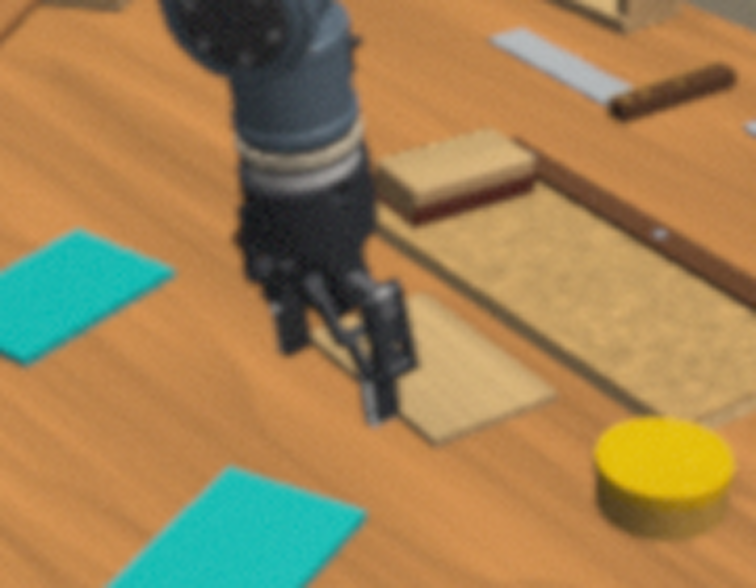

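servo_tool --motion '[[[-0.001, 0, 0, 0, 3, 0, 0.085], [-0.002, 0, -0.005, 0, 5, 0, 0.085], [-0.002, 0, -0.01, 0, 5, 0, 0.085], [-0.002, 0, -0.014, 0, 5, 0, 0.085], [-0.002, 0, -0.018, 0, 5, 0, 0.085], [-0.002, 0, -0.021, 0, 5, 0, 0.085], [-0.002, 0, -0.021, 0, 5, 0, 0.085]]]'

```text
time_s: 6.1
tool_pos: [0.4266, -0.13, 0.0012]
tool_rot: [-86.6, -0.4, -93.7]
contact_force: [0.9, 0.6, 0.2]
grip_width: 0.0851
```

```bash
python3 d.py -.150 -.031 .0 -3
```

```text
t 6.1 tcp board -0.1506213661304221 -0.03249399291935081 0.0011844766864709914 F board 0.8472887548517272 0.6913843362279883 0.1676682602894574 q [-32.2  44.  119.    5.2  13.9  56.4]
tilt -3.412637830656442 dir [ 0.0595 -0.0074 -0.9982]
world [ 0.4273 -0.1285  0.    ] shift [ 0.0007  0.0015 -0.0012] rotvec [0.4466 0.3855 0.0678]
```

servo_tool --motion '[[[0, 0, -0.002, 0, 0, 0, 0.085], [0, 0, -0.004, 0, 0, 0, 0.085], [0, 0, -0.005, 0, 0, 0, 0.085], [0, 0, -0.005, 0, 0, 0, 0.085]]]'

```text
time_s: 6.5
tool_pos: [0.427, -0.1301, -0.0037]
tool_rot: [-86.6, -0.4, -93.6]
contact_force: [-0.4, -0.2, 0.1]
grip_width: 0.0852
```

servo_tool --motion '[[[0, 0, -0.001, 0, 0, 0, 0.085], [0, 0, -0.002, 0, 0, 0, 0.085], [0, 0, -0.002, 0, 0, 0, 0.085]]]'

```text
time_s: 6.8
tool_pos: [0.4271, -0.1301, -0.0045]
tool_rot: [-86.5, -0.5, -93.7]
contact_force: [-1.0, -0.5, 11.8]
grip_width: 0.0849
```

servo_tool --motion '[[[0, 0, 0.007, 0, 0, 0, 0.085], [0, 0, 0.0125, 0, 0, 0, 0.085], [0.005, 0, 0.0125, 0, 0, 0, 0.085], [0.01, 0, 0.0125, 0, 0, 0, 0.085], [0.014, -0.001, 0.0125, 0, 0, 0, 0.085], [0.018, -0.001, 0.0125, 0, 0, 0, 0.085], [0.022, -0.001, 0.0125, 0, 0, 0, 0.085], [0.026, -0.001, 0.0125, 0, 0, 0, 0.085], [0.03, -0.002, 0.0125, 0, 0, 0, 0.085], [0.034, -0.002, 0.0125, 0, 0, 0, 0.085], [0.038, -0.002, 0.0125, 0, 0, 0, 0.085], [0.041, -0.002, 0.0125, 0, 0, 0, 0.085], [0.041, -0.002, 0.0125, 0, 0, 0, 0.085]]]'

```text
time_s: 8.1
tool_pos: [0.469, -0.1324, 0.007]
tool_rot: [-86.5, -0.5, -93.6]
contact_force: [-0.4, -0.4, -1.0]
grip_width: 0.085
```

```bash
python3 d.py -.1 -.031 .007 -3
python3 - <<'E'
from plant import eyes
import cv2
a=cv2.cvtColor(eyes.camera("side"),cv2.COLOR_RGB2BGR)[150:290,200:380]
b=cv2.cvtColor(eyes.camera("wrist"),cv2.COLOR_RGB2BGR)
cv2.imwrite("pics/s4.png",cv2.resize(a,None,fx=4.2,fy=4.2,interpolation=cv2.INTER_CUBIC))
cv2.imwrite("pics/w4.png",b)
E
```

```text
t 8.1 tcp board -0.10823268868318589 -0.03224687689845029 0.007048612840529791 F board -0.3542455594367504 -0.4330444916662915 -0.9618632019058567 q [-29.6  43.6 113.    3.2  20.   61. ]
tilt -3.533716736553825 dir [ 0.0616 -0.0086 -0.9981]
world [ 0.4773 -0.1317  0.007 ] shift [ 0.0083  0.0007 -0.    ] rotvec [0.5219 0.5019 0.0295]
```

View pics/s4.png

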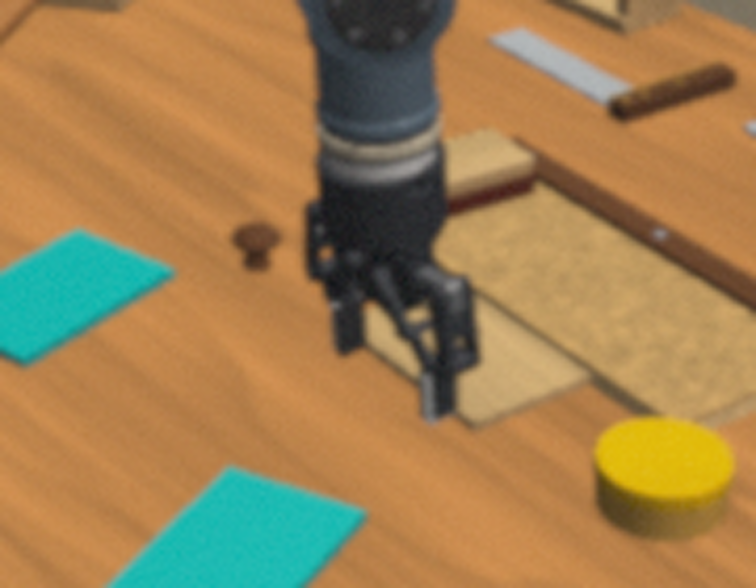

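View pics/w4.png

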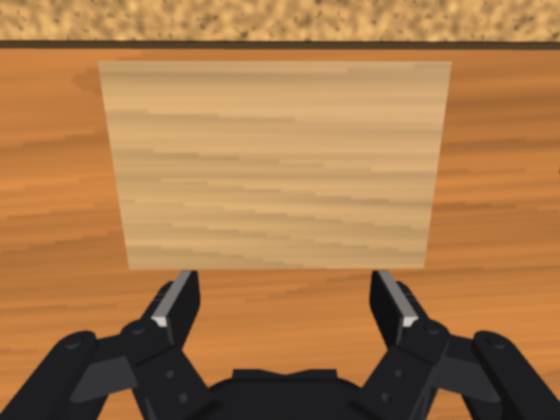

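The wrist view shows the front square to the fingers, its far edge at row 60 and the board face at row 45. I push on gently until it meets the board.

servo_tool --motion '[[[0.003, 0, 0, 0, 0, 0, 0.085], [0.006, 0, 0, 0, 0, 0, 0.085], [0.008, -0.001, 0, 0, 0, 0, 0.085], [0.0095, -0.001, 0, 0, 0, 0, 0.085], [0.0095, -0.001, 0, 0, 0, 0, 0.085]]]'

```text
time_s: 8.7
tool_pos: [0.4771, -0.133, 0.0069]
tool_rot: [-86.6, -0.4, -93.6]
contact_force: [-3.3, -1.5, 1.3]
grip_width: 0.0852
```

```bash
python3 d.py -.1 -.031 .007 -3
```

```text
t 8.7 tcp board -0.10008208144666704 -0.03237078021006599 0.006916038451711929 F board -3.179327558156612 -1.681181882247968 1.3320702637230841 q [-29.2  43.8 111.8   3.   21.2  61.7]
tilt -3.3900041264959695 dir [ 0.0591 -0.0076 -0.9982]
world [ 0.4773 -0.1317  0.007 ] shift [0.0002 0.0014 0.0001] rotvec [0.4582 0.362  0.0274]
```

servo_tool --motion '[[[0.001, 0, 0, 0, 0, 0, 0.085], [0.0015, 0, 0, 0, 0, 0, 0.085], [0.0015, 0, 0, 0, 0, 0, 0.085], [0.0015, 0, 0, 0, 0, 0, 0.085]]]'

```text
time_s: 9.1
tool_pos: [0.4772, -0.1328, 0.0069]
tool_rot: [-86.7, -0.4, -93.6]
contact_force: [-6.3, -2.6, 1.8]
grip_width: 0.0847
```

```bash
python3 d.py -.1 -.031 .007 -3
cat > arc.py <<'E'
import numpy as np,sys
# rows: arc from phi0 to phi1 ; prints board shift dx,dz and dtau of TCP relative to phi0 command
def cmd(phi,tau,delta,P=(0.0006,.014),R=.09,dh=-.0014):
    f=np.radians(phi);t=np.radians(tau)
    c=np.array([P[0]-R*np.cos(f)+dh*np.sin(f), P[1]+R*np.sin(f)+dh*np.cos(f)])
    c=c+delta*np.array([np.cos(f),-np.sin(f)])
    d=np.array([-np.sin(t),-np.cos(t)]);z=np.array([np.cos(t),-np.sin(t)])
    return c+.005*d-.011*z
if __name__=="__main__":
    phis=eval(sys.argv[1]);taus=eval(sys.argv[2]);dels=eval(sys.argv[3])
    b=cmd(phis[0],taus[0],dels[0]); print("start tcp",b)
    for p,t,d in zip(phis,taus,dels):
        s=cmd(p,t,d)-b; print("phi %5.1f tau %5.1f : [%.4f, %.4f, %.4f, %.1f, %.1f]"%(p,t,s[0]*.998,-s[0]*.0628,s[1],(t-taus[0])*.0628,(t-taus[0])*.998))
E
python3 arc.py "list(range(0,46,4))" "[-3.4]*12" "[.003]*12"
```

```text
t 9.1 tcp board -0.09994543372696127 -0.03215389857915571 0.006860072561177108 F board -6.094594043589293 -2.9848001252768106 1.8374041870833229 q [-29.1  43.8 111.7   2.9  21.5  61.9]
tilt -3.254888497736416 dir [ 0.0568 -0.0068 -0.9984]
world [ 0.4773 -0.1317  0.007 ] shift [0.     0.0012 0.0001] rotvec [0.4056 0.2299 0.0299]
start tcp [-0.09708411  0.00695643]
phi   0.0 tau  -3.4 : [0.0000, -0.0000, 0.0000, 0.0, 0.0]
phi   4.0 tau  -3.4 : [0.0001, -0.0000, 0.0061, 0.0, 0.0]
phi   8.0 tau  -3.4 : [0.0007, -0.0000, 0.0121, 0.0, 0.0]
phi  12.0 tau  -3.4 : [0.0016, -0.0001, 0.0181, 0.0, 0.0]
phi  16.0 tau  -3.4 : [0.0030, -0.0002, 0.0240, 0.0, 0.0]
phi  20.0 tau  -3.4 : [0.0048, -0.0003, 0.0298, 0.0, 0.0]
phi  24.0 tau  -3.4 : [0.0069, -0.0004, 0.0355, 0.0, 0.0]
phi  28.0 tau  -3.4 : [0.0095, -0.0006, 0.0410, 0.0, 0.0]
phi  32.0 tau  -3.4 : [0.0125, -0.0008, 0.0463, 0.0, 0.0]
phi  36.0 tau  -3.4 : [0.0158, -0.0010, 0.0514, 0.0, 0.0]
phi  40.0 tau  -3.4 : [0.0194, -0.0012, 0.0563, 0.0, 0.0]
phi  44.0 tau  -3.4 : [0.0234, -0.0015, 0.0608, 0.0, 0.0]
```

```bash
python3 arc.py "[0,0,0,3,6,9,12,15,18,21,24]" "[-3.4]*11" "[.0029,.0045,.006]+[.0065]*8"
```

```text
start tcp [-0.09718411  0.00695643]
phi   0.0 tau  -3.4 : [0.0000, -0.0000, 0.0000, 0.0, 0.0]
phi   0.0 tau  -3.4 : [0.0016, -0.0001, 0.0000, 0.0, 0.0]
phi   0.0 tau  -3.4 : [0.0031, -0.0002, 0.0000, 0.0, 0.0]
phi   3.0 tau  -3.4 : [0.0036, -0.0002, 0.0044, 0.0, 0.0]
phi   6.0 tau  -3.4 : [0.0039, -0.0002, 0.0087, 0.0, 0.0]
phi   9.0 tau  -3.4 : [0.0044, -0.0003, 0.0131, 0.0, 0.0]
phi  12.0 tau  -3.4 : [0.0051, -0.0003, 0.0174, 0.0, 0.0]
phi  15.0 tau  -3.4 : [0.0061, -0.0004, 0.0217, 0.0, 0.0]
phi  18.0 tau  -3.4 : [0.0072, -0.0005, 0.0259, 0.0, 0.0]
phi  21.0 tau  -3.4 : [0.0086, -0.0005, 0.0300, 0.0, 0.0]
phi  24.0 tau  -3.4 : [0.0102, -0.0006, 0.0341, 0.0, 0.0]
```

servo_tool --motion '[[[0.0016, 0, 0, 0, 0, 0, 0.085], [0.0031, 0, 0, 0, 0, 0, 0.085], [0.0034, 0, 0.002, 0, 0, 0, 0.085], [0.0036, 0, 0.0044, 0, 0, 0, 0.085], [0.0039, 0, 0.0087, 0, 0, 0, 0.085], [0.0044, 0, 0.0131, 0, 0, 0, 0.085], [0.0051, 0, 0.0174, 0, 0, 0, 0.085], [0.0051, 0, 0.0174, 0, 0, 0, 0.085]]]'

```text
time_s: 9.9
tool_pos: [0.4794, -0.1316, 0.024]
tool_rot: [-87.1, -0.3, -93.6]
contact_force: [-10.5, -4.7, 0.9]
grip_width: 0.085
```

```bash
python3 d.py -.1 -.031 .007 -3
python3 - <<'E'
from plant import eyes
import cv2
a=cv2.cvtColor(eyes.camera("side"),cv2.COLOR_RGB2BGR)[150:290,200:380]
b=cv2.cvtColor(eyes.camera("wrist"),cv2.COLOR_RGB2BGR)
cv2.imwrite("pics/s5.png",cv2.resize(a,None,fx=4.2,fy=4.2,interpolation=cv2.INTER_CUBIC))
cv2.imwrite("pics/w5.png",b)
E
```

```text
t 9.9 tcp board -0.09781212024609148 -0.030851914452935655 0.02400734809598291 F board -10.14012981243844 -5.374257338510682 0.9142614334709009 q [-28.9  41.8 111.    2.4  24.5  62.6]
tilt -2.904823073211439 dir [ 0.0507 -0.0045 -0.9987]
world [ 0.4773 -0.1317  0.007 ] shift [-0.0022 -0.     -0.017 ] rotvec [ 0.249  -0.111   0.0137]
```

View pics/s5.png

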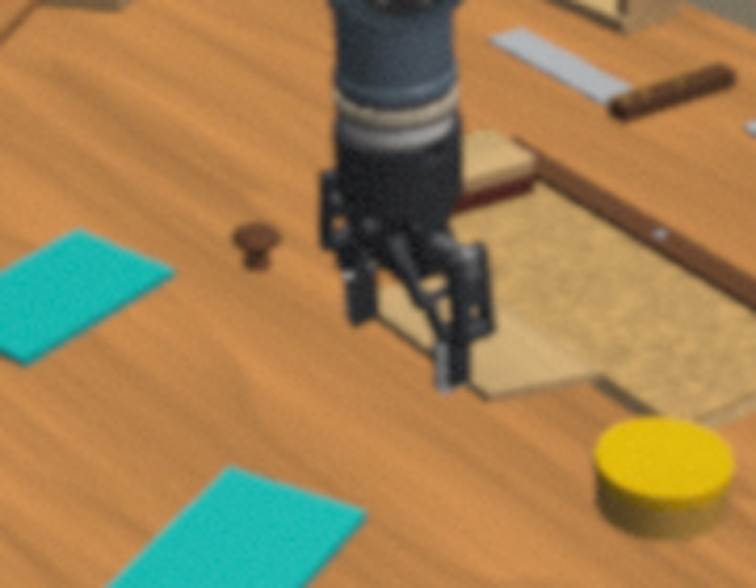

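View pics/w5.png

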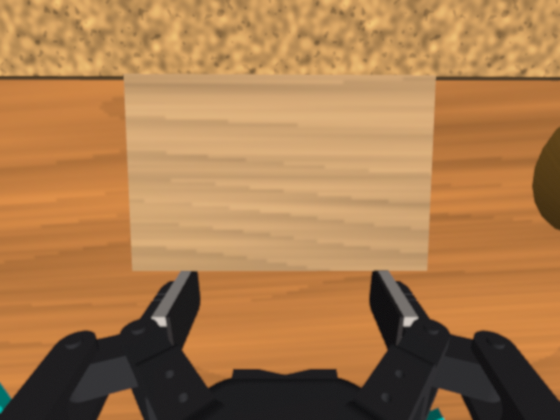

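```bash
sed -i 's/c=c+delta\*np.array(\[np.cos(f),-np.sin(f)\])/c=c+np.array([delta*np.cos(f),-delta\/5*np.sin(f)])/' arc.py
python3 arc.py "list(range(12,49,4))" "[-3.4]*10" "[.0065]*10"
```

```text
start tcp [-0.09205051  0.02542879]
phi  12.0 tau  -3.4 : [0.0000, -0.0000, 0.0000, 0.0, 0.0]
phi  16.0 tau  -3.4 : [0.0013, -0.0001, 0.0060, 0.0, 0.0]
phi  20.0 tau  -3.4 : [0.0030, -0.0002, 0.0119, 0.0, 0.0]
phi  24.0 tau  -3.4 : [0.0051, -0.0003, 0.0177, 0.0, 0.0]
phi  28.0 tau  -3.4 : [0.0076, -0.0005, 0.0233, 0.0, 0.0]
phi  32.0 tau  -3.4 : [0.0104, -0.0007, 0.0287, 0.0, 0.0]
phi  36.0 tau  -3.4 : [0.0136, -0.0009, 0.0339, 0.0, 0.0]
phi  40.0 tau  -3.4 : [0.0171, -0.0011, 0.0389, 0.0, 0.0]
phi  44.0 tau  -3.4 : [0.0209, -0.0013, 0.0435, 0.0, 0.0]
phi  48.0 tau  -3.4 : [0.0250, -0.0016, 0.0479, 0.0, 0.0]
```

servo_tool --motion '[[[0.0013, 0, 0.006, 0, 0, 0, 0.085], [0.003, 0, 0.012, 0, 0, 0, 0.085], [0.0051, 0, 0.0182, 0, 0, 0, 0.085], [0.0076, 0, 0.024, 0, 0, 0, 0.085], [0.0104, -0.001, 0.0295, 0, 0, 0, 0.085], [0.0136, -0.001, 0.0348, 0, 0, 0, 0.085], [0.0171, -0.001, 0.0398, 0, 0, 0, 0.085], [0.0209, -0.001, 0.0445, 0, 0, 0, 0.085], [0.0209, -0.001, 0.0445, 0, 0, 0, 0.085]]]'

```text
time_s: 10.9
tool_pos: [0.5038, -0.1332, 0.0694]
tool_rot: [-86.7, -0.4, -93.6]
contact_force: [-6.7, 0.2, 4.4]
grip_width: 0.0854
```

```bash
python3 d.py -.1 -.031 .007 -3
python3 - <<'E'
from plant import eyes
import cv2
a=cv2.cvtColor(eyes.camera("side"),cv2.COLOR_RGB2BGR)[150:290,200:380]
b=cv2.cvtColor(eyes.camera("wrist"),cv2.COLOR_RGB2BGR)
cv2.imwrite("pics/s6.png",cv2.resize(a,None,fx=4.2,fy=4.2,interpolation=cv2.INTER_CUBIC))
cv2.imwrite("pics/w6.png",b)
E
```

```text
t 10.9 tcp board -0.07344699252646322 -0.03091919432156161 0.06942108290167937 F board -6.704340236156495 -0.2125446861284268 4.35032385778924 q [-27.7  37.3 107.    1.8  32.6  64.4]
tilt -3.2852343233549113 dir [ 0.0573 -0.0067 -0.9983]
world [ 0.4773 -0.1317  0.007 ] shift [-0.0265  0.0016 -0.0624] rotvec [ 0.4056  0.2601 -0.0211]
```

View pics/s6.png

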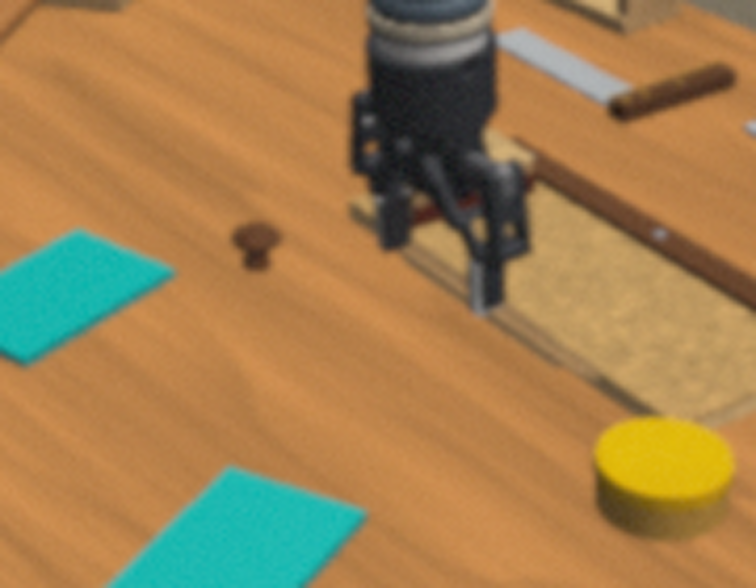

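View pics/w6.png

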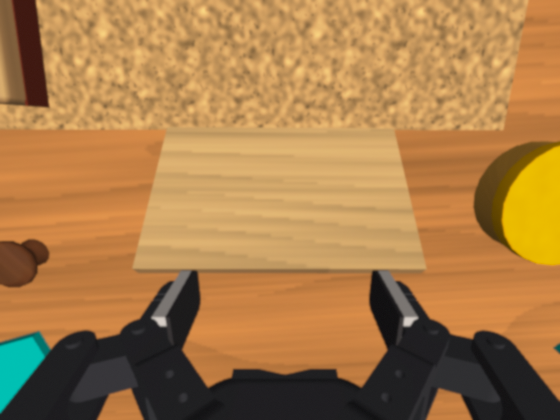

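The front is tipped about 45° with its leading edge on the board edge: the far edge is at row 128 in the wrist view, with the finger tips on the near edge at row 268. I continue the arc.

```bash
python3 arc.py "[44,48,52,56,60,64,68,72,76,80,84,88,92,96,100,104,108,112]" "[-3.4,-3.4,-3.4,-3.4,-3.4,-3.4,-3.4,-3.4,-2,0,2,4,7,10,13,16,19,22]" "[.0065,.007,.008]+[.009]*15"
```

```text
start tcp [-0.0711215   0.06896555]
phi  44.0 tau  -3.4 : [0.0000, -0.0000, 0.0000, 0.0, 0.0]
phi  48.0 tau  -3.4 : [0.0045, -0.0003, 0.0043, 0.0, 0.0]
phi  52.0 tau  -3.4 : [0.0094, -0.0006, 0.0082, 0.0, 0.0]
phi  56.0 tau  -3.4 : [0.0146, -0.0009, 0.0117, 0.0, 0.0]
phi  60.0 tau  -3.4 : [0.0193, -0.0012, 0.0151, 0.0, 0.0]
phi  64.0 tau  -3.4 : [0.0242, -0.0015, 0.0181, 0.0, 0.0]
phi  68.0 tau  -3.4 : [0.0293, -0.0018, 0.0206, 0.0, 0.0]
phi  72.0 tau  -3.4 : [0.0346, -0.0022, 0.0228, 0.0, 0.0]
phi  76.0 tau  -2.0 : [0.0399, -0.0025, 0.0249, 0.1, 1.4]
phi  80.0 tau   0.0 : [0.0452, -0.0028, 0.0267, 0.2, 3.4]
phi  84.0 tau   2.0 : [0.0506, -0.0032, 0.0280, 0.3, 5.4]
phi  88.0 tau   4.0 : [0.0561, -0.0035, 0.0289, 0.5, 7.4]
phi  92.0 tau   7.0 : [0.0615, -0.0039, 0.0296, 0.7, 10.4]
phi  96.0 tau  10.0 : [0.0670, -0.0042, 0.0299, 0.8, 13.4]
phi 100.0 tau  13.0 : [0.0724, -0.0046, 0.0297, 1.0, 16.4]
phi 104.0 tau  16.0 : [0.0779, -0.0049, 0.0292, 1.2, 19.4]
phi 108.0 tau  19.0 : [0.0832, -0.0052, 0.0282, 1.4, 22.4]
phi 112.0 tau  22.0 : [0.0885, -0.0056, 0.0268, 1.6, 25.3]
```

servo_tool --motion '[[[0.0045, 0, 0.0043, 0, 0, 0, 0.085], [0.0094, -0.001, 0.0082, 0, 0, 0, 0.085], [0.0146, -0.001, 0.0117, 0, 0, 0, 0.085], [0.0193, -0.001, 0.0151, 0, 0, 0, 0.085], [0.0242, -0.0015, 0.0181, 0, 0, 0, 0.085], [0.0293, -0.002, 0.0206, 0, 0, 0, 0.085], [0.0346, -0.002, 0.0228, 0, 0, 0, 0.085], [0.0346, -0.002, 0.0228, 0, 0, 0, 0.085]]]'

```text
time_s: 11.8
tool_pos: [0.5409, -0.1358, 0.0934]
tool_rot: [-86.4, -0.4, -93.6]
contact_force: [-3.7, 1.7, 10.0]
grip_width: 0.0849
```

```bash
python3 d.py -.1 -.031 .007 -3
python3 - <<'E'
from plant import eyes
import cv2
a=cv2.cvtColor(eyes.camera("side"),cv2.COLOR_RGB2BGR)[150:290,200:380]
b=cv2.cvtColor(eyes.camera("wrist"),cv2.COLOR_RGB2BGR)
cv2.imwrite("pics/s7.png",cv2.resize(a,None,fx=4.2,fy=4.2,interpolation=cv2.INTER_CUBIC))
cv2.imwrite("pics/w7.png",b)
E
```

```text
t 11.8 tcp board -0.0362512175770287 -0.03113977042483155 0.09336948990786803 F board -3.752476365802929 1.4960867300462939 10.015898885422638 q [-26.1  36.3 101.3   1.5  38.8  66.4]
tilt -3.603667273735872 dir [ 0.0629 -0.0078 -0.998 ]
world [ 0.4773 -0.1317  0.007 ] shift [-0.0636  0.0041 -0.0864] rotvec [0.485  0.5744 0.0359]
```

View pics/s7.png

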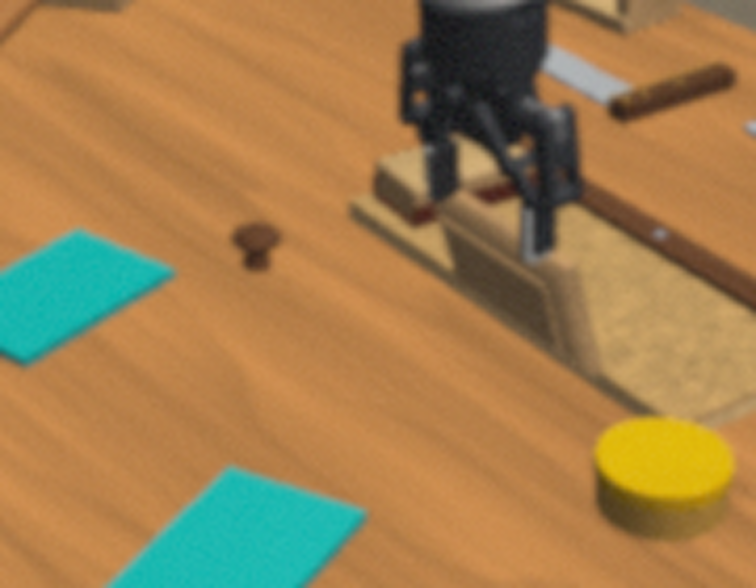

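View pics/w7.png

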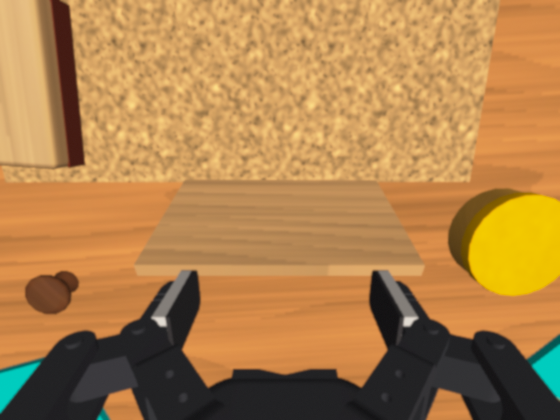

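It's at about 70°, the finger tips still on the top edge (row 270). I carry on past vertical.

servo_tool --motion '[[[0.0053, 0, 0.0021, 0.1, 1.4, 0, 0.085], [0.0106, -0.001, 0.0039, 0.2, 3.4, 0, 0.085], [0.016, -0.001, 0.0052, 0.3, 5.4, 0, 0.085], [0.0215, -0.0013, 0.0061, 0.5, 7.4, 0, 0.085], [0.0269, -0.0017, 0.0068, 0.7, 10.4, 0, 0.085], [0.0324, -0.002, 0.0071, 0.8, 13.4, 0, 0.085], [0.0378, -0.0024, 0.0069, 1, 16.4, 0, 0.085], [0.0433, -0.0027, 0.0064, 1.2, 19.4, 0, 0.085], [0.0486, -0.003, 0.0054, 1.4, 22.4, 0, 0.085], [0.0486, -0.003, 0.0054, 1.4, 22.4, 0, 0.085]]]'

```text
time_s: 12.9
tool_pos: [0.5936, -0.1392, 0.0986]
tool_rot: [-108.4, -0.5, -93.5]
contact_force: [3.2, 1.7, 9.4]
grip_width: 0.0849
```

```bash
python3 d.py -.1 -.031 .007 -3
python3 - <<'E'
from plant import eyes
import cv2
a=cv2.cvtColor(eyes.camera("side"),cv2.COLOR_RGB2BGR)[150:290,200:380]
b=cv2.cvtColor(eyes.camera("wrist"),cv2.COLOR_RGB2BGR)
cv2.imwrite("pics/s8.png",cv2.resize(a,None,fx=4.2,fy=4.2,interpolation=cv2.INTER_CUBIC))
cv2.imwrite("pics/w8.png",b)
E
```

```text
t 12.9 tcp board 0.0166306973675761 -0.031257012799238156 0.0985725846050173 F board 3.0782021493123586 1.9213072154678223 9.436681144801252 q [-20.9  46.2  76.8  -6.1  74.6  75.2]
tilt 18.441773957998958 dir [-0.3163 -0.0082 -0.9486]
world [ 0.4773 -0.1317  0.007 ] shift [-0.1164  0.0076 -0.0916] rotvec [ -0.8747 -21.4288  -0.0196]
```

View pics/s8.png

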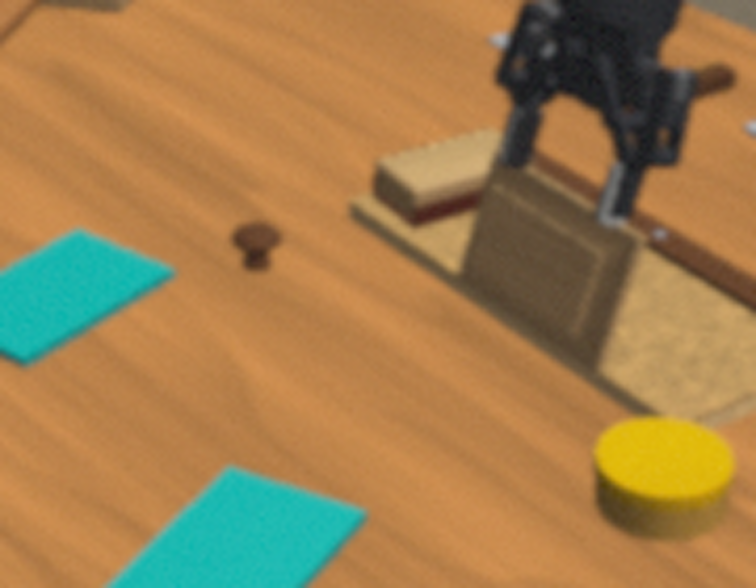

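View pics/w8.png

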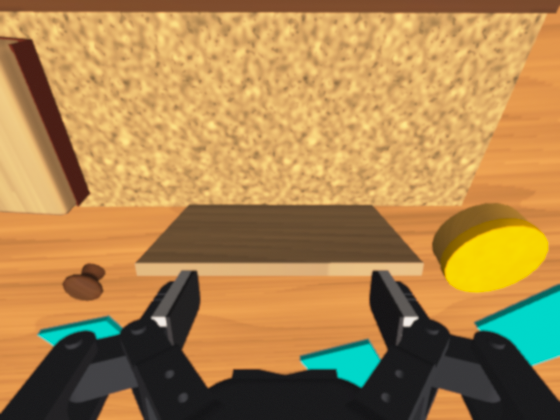

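It is past vertical, about 105°, with the raised show face toward the robot. I release by lifting off along the finger direction.

servo_tool --motion '[[[0.005, 0, -0.001, 0, 3, 0, 0.085], [0.01, -0.001, -0.001, 0, 5, 0, 0.085], [0.01, -0.001, 0.02, 0, 5, 0, 0.085], [0.01, -0.001, 0.05, 0, 3, 0, 0.085], [0, 0, 0.08, 0, 0, 0, 0.085], [-0.03, 0.002, 0.1, 0, -5, 0, 0.085], [-0.06, 0.004, 0.12, 0, -10, 0, 0.085], [-0.09, 0.006, 0.12, 0, -16, 0, 0.085], [-0.09, 0.006, 0.12, 0, -19, 0, 0.085], [-0.09, 0.006, 0.12, 0, -19, 0, 0.085]]]'

```text
time_s: 14.0
tool_pos: [0.4968, -0.1328, 0.218]
tool_rot: [-89.9, 0.7, -93.5]
contact_force: [0.5, -0.2, -0.4]
grip_width: 0.0852
```

```bash
python3 d.py -.1 -.031 .007 0
python3 - <<'E'
from plant import eyes,r
import cv2,pickle
a=cv2.cvtColor(eyes.camera("side"),cv2.COLOR_RGB2BGR)[150:290,200:380]
pickle.dump(r.get_obs(),open("ow2.pkl","wb"))
b=cv2.cvtColor(eyes.camera("wrist"),cv2.COLOR_RGB2BGR)
cv2.imwrite("pics/s9.png",cv2.resize(a,None,fx=4.2,fy=4.2,interpolation=cv2.INTER_CUBIC))
cv2.imwrite("pics/w9.png",cv2.resize(b,(800,600),interpolation=cv2.INTER_CUBIC))
E
```

```text
t 14.0 tcp board -0.08043091499697862 -0.030865980802143242 0.21795823122578786 F board 0.495854781087917 -0.14440494490390388 -0.35312225703010697 q [-27.8  23.4  99.1   0.8  57.6  65.3]
tilt -0.07318407865469442 dir [ 0.0013  0.0122 -0.9999]
world [ 0.4773 -0.1317  0.007 ] shift [-0.0195  0.0011 -0.211 ] rotvec [-0.691   0.1173 -0.0847]
```

View pics/s9.png

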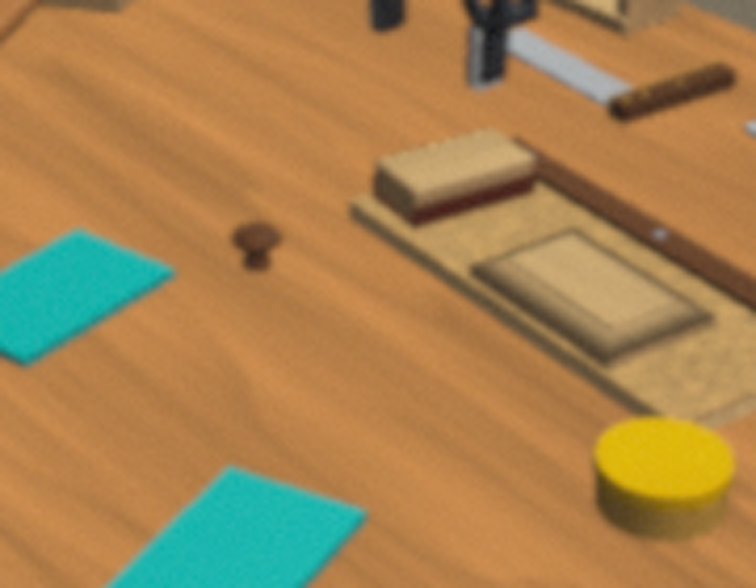

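View pics/w9.png

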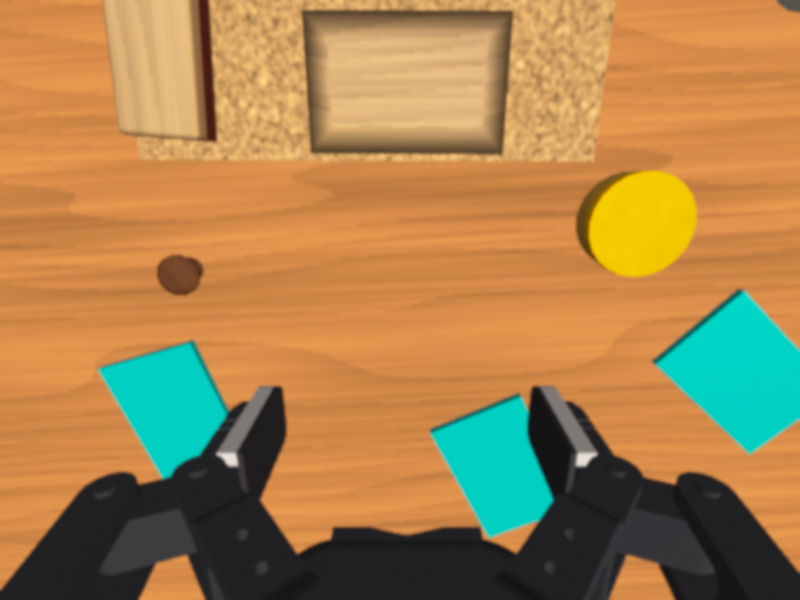

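It has flopped over flat, show face up. In the wrist view its near edge is at row 153, parallel to the board edge at row 158. Next I go down behind it for the final push.

```bash
python3 d.py -.030 -.031 .0125 0
```

```text
t 14.1 tcp board -0.07724812514214029 -0.031823690100435204 0.21784081905769248 F board 0.8519292180072744 0.47970967848560564 0.5613731718480145 q [-27.7  23.7  98.8   0.7  57.7  65.3]
tilt -0.13904812081126075 dir [ 0.0024  0.011  -0.9999]
world [ 0.5471 -0.1361  0.0125] shift [ 0.0472 -0.0021 -0.2053] rotvec [-0.6184  0.1791 -0.1512]
```

servo_tool --motion '[[[0.02, -0.001, -0.03, -0.5, 0, 0, 0.085], [0.04, -0.003, -0.07, -0.7, 0, 0, 0.085], [0.05, -0.003, -0.11, -0.7, 0, 0, 0.085], [0.05, -0.003, -0.15, -0.7, 0, 0, 0.085], [0.05, -0.003, -0.18, -0.7, 0, 0, 0.085], [0.05, -0.003, -0.18, -0.7, 0, 0, 0.085]]]'

```text
time_s: 14.7
tool_pos: [0.5475, -0.1352, 0.0321]
tool_rot: [-90.4, 0.2, -93.4]
contact_force: [-0.4, -0.5, -0.6]
grip_width: 0.0851
```

```bash
python3 d.py -.030 -.031 .0125 0
```

```text
t 14.7 tcp board -0.02964030416753843 -0.030087393812767746 0.032108388803336704 F board -0.41358572373745695 -0.5399410402278766 -0.6027031427596251 q [-25.2  43.6  98.6   0.   38.2  68.1]
tilt 0.40180967056327627 dir [-0.007  0.003 -1.   ]
world [ 0.5471 -0.1361  0.0125] shift [-0.0004 -0.0009 -0.0196] rotvec [-0.1951 -0.39   -0.2167]
```

servo_tool --motion '[[[0, 0, -0.005, 0, 0, 0, 0.085], [0, 0, -0.01, 0, 0, 0, 0.085], [0, 0, -0.01, 0, 0, 0, 0.085], [0, 0, -0.01, 0, 0, 0, 0.085]]]'

```text
time_s: 15.1
tool_pos: [0.5492, -0.1365, 0.0283]
tool_rot: [-89.8, -0.0, -93.4]
contact_force: [-0.5, -0.4, 0.3]
grip_width: 0.0848
```

servo_tool --motion '[[[0, 0, -0.008, 0, 0, 0, 0.085], [0, 0, -0.0155, 0, 0, 0, 0.085], [0.005, 0, -0.0155, 0, 0, 0, 0.085], [0.01, 0, -0.0155, 0, 0, 0, 0.085], [0.015, -0.001, -0.0155, 0, 0, 0, 0.085], [0.019, -0.001, -0.0155, 0, 0, 0, 0.085], [0.023, -0.001, -0.0155, 0, 0, 0, 0.085], [0.027, -0.002, -0.0155, 0, 0, 0, 0.085], [0.031, -0.002, -0.0155, 0, 0, 0, 0.085], [0.035, -0.002, -0.0155, 0, 0, 0, 0.085], [0.039, -0.002, -0.0155, 0, 0, 0, 0.085], [0.042, -0.003, -0.0155, 0, 0, 0, 0.085], [0.042, -0.003, -0.0155, 0, 0, 0, 0.085]]]'

```text
time_s: 16.4
tool_pos: [0.5913, -0.1394, 0.0116]
tool_rot: [-89.9, -0.0, -93.4]
contact_force: [0.8, -0.5, -0.1]
grip_width: 0.0849
```

```bash
python3 d.py .024 -.031 .0125 0
python3 - <<'E'
from plant import eyes,r
import cv2
b=cv2.cvtColor(eyes.camera("wrist"),cv2.COLOR_RGB2BGR)
cv2.imwrite("pics/w10.png",b)
E
```

```text
t 16.4 tcp board 0.014302733975436093 -0.031578923752346715 0.011647898675879561 F board 0.827112212944463 -0.4206043266531554 -0.05730975345886713 q [-23.8  47.2  92.7   0.   40.   69.6]
tilt -0.11757321331849824 dir [ 0.0021 -0.0004 -1.    ]
world [ 0.601  -0.1394  0.0125] shift [ 0.0097 -0.      0.0009] rotvec [ 0.0283  0.116  -0.1801]
```

View pics/w10.png

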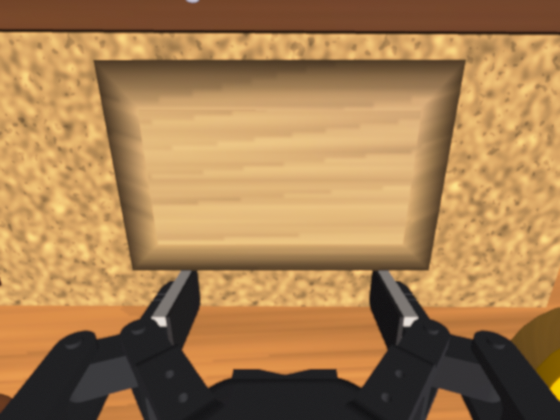

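The far edge is at row 60 and the stop at row 31, both parallel, so about 10 mm is left. I push slowly until there is a light force.

servo_tool --motion '[[[0.003, 0, 0.0005, 0, 0, 0, 0.085], [0.006, 0, 0.0005, 0, 0, 0, 0.085], [0.0085, 0, 0.0005, 0, 0, 0, 0.085], [0.0105, -0.001, 0.0005, 0, 0, 0, 0.085], [0.012, -0.001, 0.0005, 0, 0, 0, 0.085], [0.013, -0.001, 0.0005, 0, 0, 0, 0.085], [0.013, -0.001, 0.0005, 0, 0, 0, 0.085]]]'

```text
time_s: 17.15
tool_pos: [0.6013, -0.1397, 0.0119]
tool_rot: [-90.2, 0.1, -93.4]
contact_force: [-5.0, -0.4, 3.5]
grip_width: 0.085
```

```bash
python3 d.py .024 -.031 .0125 0
python3 - <<'E'
from plant import eyes,r
import cv2
b=cv2.cvtColor(eyes.camera("wrist"),cv2.COLOR_RGB2BGR)
cv2.imwrite("pics/w11.png",b)
E
```

```text
t 17.15 tcp board 0.024283271096525914 -0.03119513580233922 0.011914458050207976 F board -4.931288863149552 -0.7321987789857384 3.4575642919164986 q [-23.4  47.7  90.9  -0.   41.7  70. ]
tilt 0.23735023104091665 dir [-0.0041  0.0012 -1.    ]
world [ 0.601  -0.1394  0.0125] shift [-0.0003  0.0002  0.0006] rotvec [-0.0831 -0.2325 -0.1621]
```

View pics/w11.png

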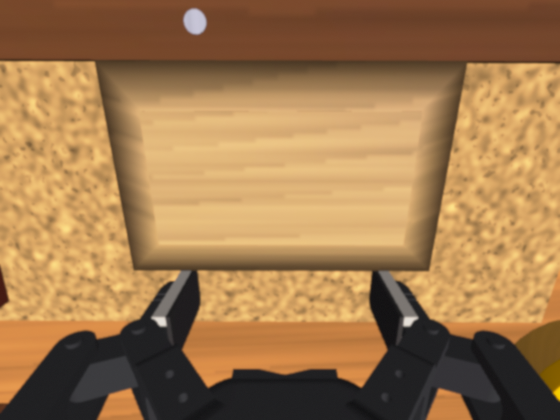

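It is seated: stop and far edge coincide at row 62, with 5 N of reaction at the predicted position. I back off straight, then lift.

servo_tool --motion '[[[-0.005, 0, 0, 0, 0, 0, 0.085], [-0.015, 0.001, 0, 0, 0, 0, 0.085], [-0.03, 0.002, 0, 0, 0, 0, 0.085], [-0.045, 0.003, 0.01, 0, 0, 0, 0.085], [-0.06, 0.004, 0.05, 0, 0, 0, 0.085], [-0.08, 0.005, 0.09, 0, 0, 0, 0.085], [-0.09, 0.005, 0.13, 0, 0, 0, 0.085], [-0.09, 0.005, 0.17, 0, 0, 0, 0.085], [-0.09, 0.005, 0.17, 0, 0, 0, 0.085], [-0.09, 0.005, 0.17, 0, 0, 0, 0.085]]]'

```text
time_s: 18.2
tool_pos: [0.5138, -0.1354, 0.1833]
tool_rot: [-89.8, -0.1, -93.4]
contact_force: [-0.8, 0.2, -1.1]
grip_width: 0.085
```

```bash
python3 d.py
python3 - <<'E'
from plant import eyes,r
import cv2
a=cv2.cvtColor(eyes.camera("side"),cv2.COLOR_RGB2BGR)[150:290,200:380]
b=cv2.cvtColor(eyes.camera("wrist"),cv2.COLOR_RGB2BGR)
c=cv2.cvtColor(eyes.camera("scene"),cv2.COLOR_RGB2BGR)
cv2.imwrite("pics/sc12.png",c)
cv2.imwrite("pics/s12.png",cv2.resize(a,None,fx=4.2,fy=4.2,interpolation=cv2.INTER_CUBIC))
cv2.imwrite("pics/w12.png",cv2.resize(b,(800,600),interpolation=cv2.INTER_CUBIC))
E
```

```text
t 18.2 tcp board -0.06327644704188252 -0.03248152860331117 0.18331131513886786 F board -0.8224029568115886 0.13702229105040042 -1.082148279033253 q [-26.8  27.4  99.    0.   53.4  66.6]
tilt -0.2325895844796662 dir [ 0.0041 -0.0013 -1.    ]
```

View pics/s12.png

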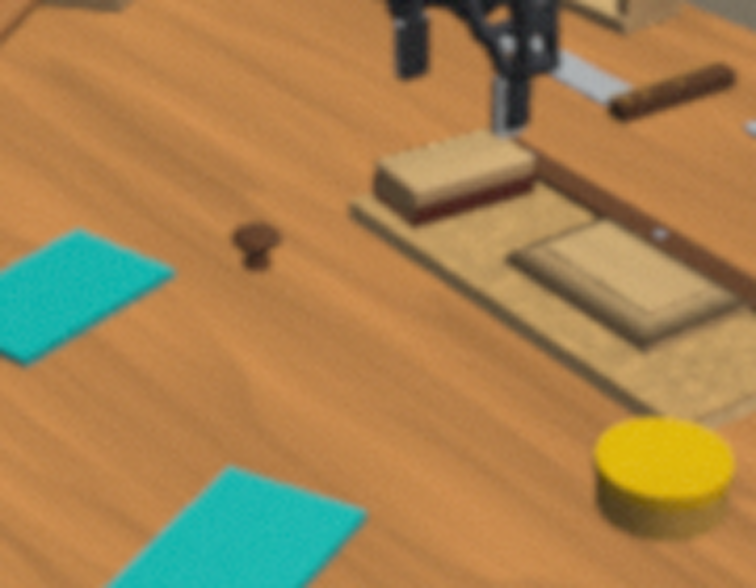

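View pics/w12.png

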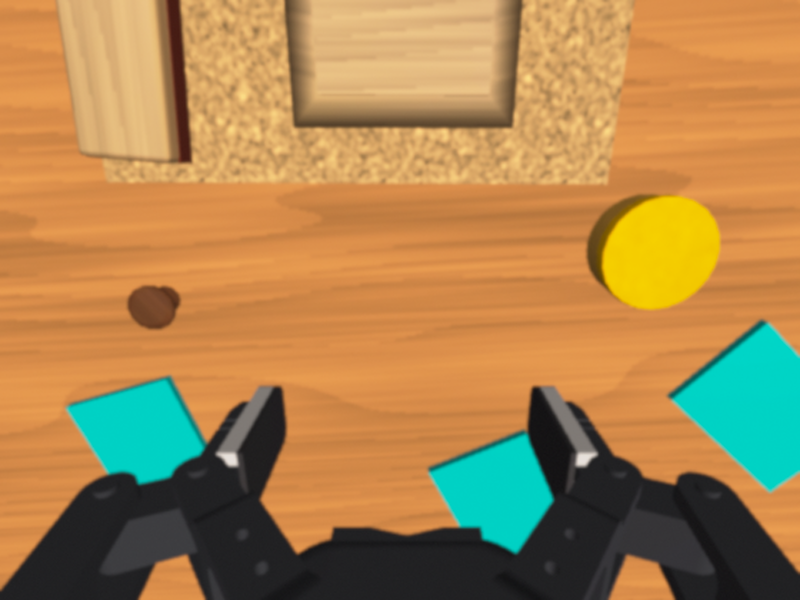

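View pics/sc12.png

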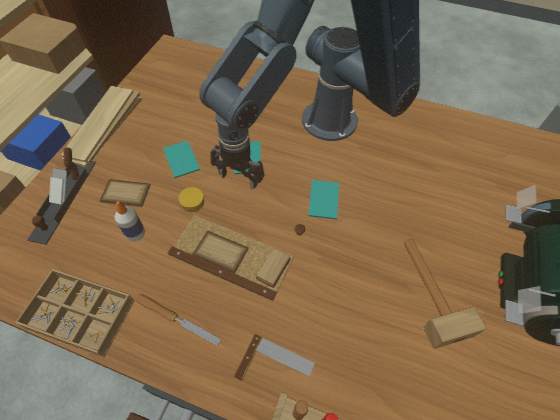

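The front sits flush and square on the stop, show face up, at scene (220,250). The other objects are where they were, and the robot is clear, so I hand in.

```bash
python3 -c "
from plant import order
print(order.finish_job())"
```

```text
the job is handed in; nothing more can be done
None
```

The drawer front is turned over and lies show face up on the cork, flush with the back stop. I handed the job in after 18.3 s of robot time, and the hand-in gave no verdict.

**How it was done:** I pushed the front to the board with the open finger tips and rolled it up on its leading edge with about 7–12 N. It flopped once past vertical, and I pushed it the last stretch to the stop. It was never gripped.

**Last checks:**
- **Seating:** the push ended with about 5 N of reaction, at the position I had calculated for the stop. The wrist picture taken there showed the far edge and the stop lining up, parallel. These are my readings from the images and the force sensor, good to about 2 mm.
- **Other things:** in the final pictures the front was still in place, the sanding block, knob, tin, bottle, mallet and finished front looked unmoved, and the robot was clear of everything.

**Went wrong:** my first 25° tool tilt was out of reach and left the arm short of the pose. I backed off and worked with a near-vertical tool instead, and nothing was touched.

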